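# Put the toothpick tin out with its dust cap off

### The arm

A 6-joint arm with a two-finger parallel gripper is mounted at the origin on the work surface. World frame = base frame: x ahead of the robot, y to its left, z up, the work surface at z = 0. Lengths are in m, angles in rad, forces in N, time in s.
With the tool pointing down it reaches from about 0.25 to 0.725 m from the base axis. Payload 4 kg.
Tool frame: the origin (TCP) lies midway between the tips of the shut fingers; the grasp point (between the pads) lies 19 mm behind it; z points along the fingers, y is the direction in which the jaws open and shut (so a half turn about z gives the same grasp; the last joint's range is limited). The gripper opens to 85 mm and grips with 20 to 120 N. Pads are 22 mm wide; open, the fingers measure 114 mm over their backs; the gripper's body (76 mm by 85 mm) begins 54 mm behind the grasp point. The pads swing forward as they close: fully open they stand 13 mm farther back than shut.
Start: joints at [0, 0.241, 0.005, 1.335, 0, 1.571], TCP at [0.5, -0, 0.231] pointing down, gripper open.
Joint ranges: [-2.72, 2.72], [-1.05, 1.87], [-1.09, 1.28], [-1.99, 2.15], [-1.42, 1.44], [-3.14, 3.14]. Speed limits (rad/s): [2.79, 2.79, 3.14, 3.14, 3.14, 3.14].

### API

Orientations are given as a unit quaternion [x, y, z, w].
In Python, from workcell import get_obs, camera, camera_model, job_done, masks_of gives the robot as it stands.
- The arm moves only by the tool jog_arm, never from a script. Its argument "deltas" is a list that holds one entry, the list of rows, each a list of 7 numbers: the shift along the tool's x, y, z in mm, then the turn, a rotation vector about the tool's x, y, z in degrees, then the finger opening in mm, from 0 to 85.4. A call has 1 to 5 rows; each row shifts and turns the pose as measured when the row begins, along the tool's axes as they then stand; what a row does not reach is not made up. A row lasts 1/10 s, in which the tool goes at most 50 mm and 8.59 degrees, less where a joint would pass 70% of its speed; a pose out of reach is approached as far as the arm can. A call with a gripper value outside its range is refused whole. The fingers move at their own pace and stop on an object; the grip force is fixed at half the most. Time passes only in rows, so rows that do not move let the fingers close. It gives the time, the measured TCP pose, the force and the opening at its end, in the units of the state.
- get_obs(): the state, without advancing time (a new reading comes with each control period).
- camera(name): name is "scene" or "side" or "wrist"; returns the picture (480x640x3 uint8, red, green, blue); there is no depth.
- camera_model(name): a dict with "fovy" (degrees; the focal length in pixels is half the picture's height over the tangent of half this angle, whatever the lens; pixels are square), "cx", "cy" (the principal point, pixels), "k1" (the pictures are not rectified: a ray, as slopes to the right and down, at radius r is drawn at 1 + k1 r^2 times it, then the intrinsics apply), "pose" (4x4, takes a point from camera to world coordinates); the wrist camera has in their place "T_tool_cam" (4x4, takes a point from camera to tool coordinates, whose origin is the TCP and whose axes are the flange's). Camera axes: x right, y down, z forward; pixel columns grow to the right and rows downward; lengths in m; the calibration is good to about 2 mm. A picture is of the moment at which its call begins: read the wrist's pose just before it. camera_model takes no time and is no camera call.
- job_done(): hands the job in, once; it reports no verdict.
Trained networks look in the newest picture that a camera, given by its name, has taken for a name from the list of things; names that differ only in an ending like _2 or _b are one class to them, and where a whole thing is asked for, a point or a joint stands for the part that bears it (a point fixed in the world has none). Each returns a list of dicts, best first, with "conf" (0 to 1); they miss things now and then, are a little off and sometimes report something else, mostly with a low value. They report only what shows in the picture. A call takes as long as a camera call. They do not tell look-alikes from the thing itself.
- masks_of(target, camera): "pixels" (480x640 bool, what is visible of it) and "at" ([column, row] in pixels, amid what is visible of it).
The state is a dict: "clock": time; "joint_pos": joint angles; "joint_vel": joint speeds; "tau": joint torques, N m; "eef_pos": TCP position; "tool_rot": TCP orientation; "ft_force": force on the tool from outside, world axes, zero at the start; "ft_torque": the same for the moment, N m; "grip_width": finger opening in m.
Only numpy, scipy, OpenCV 4.12 (cv2) and the standard library are available. Lean on these libraries where they do the work, as an engineer would, in place of code of your own. Each camera call takes 0.05 s, during which the arm holds its last target. There are 200 camera calls.

### The job

Put the toothpick tin out for the meal: stand the open tin down flat and square in the empty square pocket of the wooden caddy, then pick up its lid from the little board as one piece (the perforated inner lid with the dust cap still on it) and lower it until the inner lid is fully home in the tin. Then let go, take hold of the dust cap alone and lift it straight up, leaving the inner lid seated in the tin, and finish with the gripper still holding the cap at rest at least 5 cm clear above the inner lid. Keep the cap on the inner lid until the inner lid is in the tin, set things down rather than dropping them, and leave everything else on the table where it stands.

Things in the scene. Friction and masses are not known exactly. Their poses are not given: they have to be found in the camera images.
- caddy: Wooden condiment caddy, a block 104 x 262 x 28 mm that does not move. Origin: centre of its underside, z up, long side along y. Three pockets in a row along y: a square one in the middle (empty), a round one 85 mm to +y holding the jam jar, a smaller round one 85 mm to -y holding the salt shaker.
- caddy_pocket (a point): Centre of the floor of the square pocket, 6 mm above the caddy's underside; axes as the caddy's. The pocket is 63 mm square, sides along the caddy's x and y, 22 mm deep, with a 3 mm chamfer round its mouth.
- tin: Open square steel tin with toothpicks inside (they end 19 mm below the rim), 60 x 60 mm outside, 88 mm tall, walls 3 mm, mouth 54 mm square; 0.12 to 0.24 kg. Loose, upright on the table. Origin: centre of its underside, z up, sides along its x and y (any quarter turn fits the pocket; the lid likewise fits the tin).
- tin_mouth (a point): Centre of the tin's mouth, level with the rim, 88 mm above the tin's underside; axes as the tin's.
- board: Small wooden board 110 x 110 x 12 mm that does not move; the lid stands on it. Origin at the centre of its underside.
- inner_lid: Perforated white plastic lid, 55 g, loose on the board. From its underside up: square plug 51 mm wide, 14 mm deep (lowest 5 mm: 47 mm wide) that enters the tin's mouth; flange 66 mm square, 14 to 26 mm up, to rest on the tin's rim; boss 48 mm square, 26 to 34 mm up, inside the cap. Gripped by the flange it carries the cap along. Origin: centre of the plug's underside, z up, sides along x, y.
- inner_lid_seat (a point): Centre of the underside of the inner lid's flange, 14 mm above the plug's underside: it meets point tin_mouth when the inner lid is home.
- inner_lid_deck (a point): Centre of the top face of the inner lid's flange, 26 mm above the plug's underside: the cap's rim rests at this height.
- cap: Plain steel dust cap, loose, 60 g: a square cover 58 x 58 x 36 mm, walls 3 mm, open below. It sits over the inner lid's boss with 2 mm play each side, rim resting on the flange (which sticks out 4 mm all round), held only by its weight: gripped by its sides above the flange it lifts off alone. Origin: centre of its rim (underside), z up, sides along x, y.
- jam: Jam jar, 60 mm wide, 74 mm tall, standing in the caddy's larger round pocket, to be left there. Origin at the centre of its underside.
- salt: Salt shaker, 44 mm wide, 71 mm tall, standing in the caddy's smaller round pocket, to be left there. Origin at the centre of its underside.
- paper_cup: Paper cup, 72 mm wide at the rim, 85 mm tall, on the table near the robot, to be left alone. Origin at the centre of its underside.
- spoon: Steel spoon lying on the table near the robot, to be left alone. Origin under its middle.
- bottle: Green bottle, 68 mm wide, 230 mm tall, left of the caddy and beyond it, to be left alone. Origin at the centre of its underside.
- carton: Juice carton, 70 mm square, 210 mm tall, right of the caddy and beyond it, to be left alone. Origin at the centre of its underside.
- mug: White mug, 82 mm wide, 92 mm tall, at the right, to be left alone. Origin at the centre of its underside.
Things that resemble listed ones, but are neither listed nor needed, are in the scene too. Leave any blue or red look-alike of the jam alone.

How it is judged:
By the outcome, as a careful person would: the job done as asked, in the order asked, and still so for the second after the job is handed in, while the arm keeps its last pose, push and grip.
It also fails if it takes over 67 s, if anything falls off the work surface, if the arm or the gripper's body presses on something with over 40 N, if the wrist force passes 120 N, or if a joint passes its speed limit or range.

## Working session

There is one attempt and no reset: what is moved stays moved. The work goes in short steps, Python scripts to look and compute and a tool call to move; the robot and the scene stay as the last step left them, time stands still between calls to the robot, and variables do not carry over. Pictures are saved under pics/ and viewed, about 8 in all and at most 12, crops included, and the job is handed in when it is done.

Besides the shell and the picture viewer there is one more tool, called after "Emit:" as name(argument=value, ...) on one line, values as JSON. jog_arm: Moves the arm, as the interface text tells. Its arguments: {"type":"object","properties":{"deltas":{"type":"array"}},"required":["deltas"]}

```bash
mkdir -p pics; ls; python3 - <<'E'
from workcell import *
import cv2,numpy as np
o=get_obs();print({k:np.round(v,3) for k,v in o.items()})
for c in ("scene","side","wrist"):
    im=camera(c);cv2.imwrite(f"pics/{c}0.png",im[:,:,::-1])
    m=camera_model(c);print(c,{k:np.round(v,4).tolist() if not isinstance(v,str) else v for k,v in m.items()})
    if c!="wrist":
        for t in ("caddy","tin","inner_lid","cap","board","jam","salt"):
            print(t,[(round(d["conf"],2),np.round(d["at"],1).tolist(),int(d["pixels"].sum())) for d in masks_of(t,c)])
a=cv2.imread("pics/scene0.png");b=cv2.imread("pics/side0.png")
cv2.imwrite("pics/both.png",np.vstack([a,b])[:, :] if 0 else cv2.resize(np.hstack([a,b]),(800,300)))
E
```

```text
pics
{'clock': np.float64(0.0), 'joint_pos': array([ 0.   ,  0.241,  0.004,  1.335, -0.   ,  1.571]), 'joint_vel': array([-0.001,  0.   ,  0.001, -0.001, -0.001,  0.001]), 'tau': array([ 1.0000e-03, -3.7232e+01,  2.5241e+01,  1.7000e-02,  0.0000e+00,
        0.0000e+00]), 'eef_pos': array([0.499, 0.   , 0.23 ]), 'tool_rot': array([ 0.707,  0.707, -0.001, -0.001]), 'ft_force': array([ 0.06 , -0.376,  0.273]), 'ft_torque': array([0.019, 0.022, 0.003]), 'grip_width': np.float64(0.085)}
scene {'fovy': 52.4227, 'cx': 311.4238, 'cy': 232.1983, 'k1': -0.0826, 'pose': [[-0.2637, 0.6269, -0.7331, 1.5536], [0.9646, 0.1668, -0.2043, 0.209], [-0.0058, -0.761, -0.6487, 0.9774], [0.0, 0.0, 0.0, 1.0]]}
caddy [(0.62, [436.3, 245.4], 1002), (0.56, [333.4, 272.6], 2240)]
tin [(0.97, [439.1, 244.0], 919)]
inner_lid [(0.41, [246.7, 224.4], 131)]
cap [(0.95, [247.3, 213.8], 489), (0.39, [335.6, 270.9], 2354)]
board [(0.83, [248.6, 228.0], 478)]
jam [(0.81, [428.7, 293.6], 729), (0.8, [367.2, 260.4], 543), (0.7, [419.5, 267.8], 536), (0.42, [474.6, 300.8], 2082)]
salt [(0.57, [307.5, 253.3], 276), (0.27, 
[... 227 characters left out ...]
0.8288], [0.0, 0.0, 0.0, 1.0]]}
caddy [(0.72, [326.5, 261.4], 2015), (0.69, [364.6, 164.4], 1223)]
tin [(0.65, [285.6, 200.0], 899)]
inner_lid [(0.83, [294.7, 337.7], 215)]
cap [(0.64, [293.5, 324.9], 927), (0.62, [327.3, 260.9], 2128)]
board [(0.6, [327.4, 261.4], 2036), (0.57, [283.6, 353.3], 1077), (0.52, [364.6, 164.5], 1207)]
jam [(0.92, [324.7, 203.2], 445), (0.84, [350.2, 199.3], 541), (0.83, [325.9, 229.8], 538)]
salt [(0.8, [332.5, 264.4], 372), (0.47, [281.7, 199.0], 957)]
wrist {'fovy': 58.4752, 'cx': 317.9529, 'cy': 244.2413, 'k1': -0.0642, 'T_tool_cam': [[0.0011, -0.9554, -0.2953, 0.0747], [1.0, 0.0013, -0.0005, -0.0006], [0.0009, -0.2953, 0.9554, -0.142], [0.0, 0.0, 0.0, 1.0]]}
```

View pics/scene0.png

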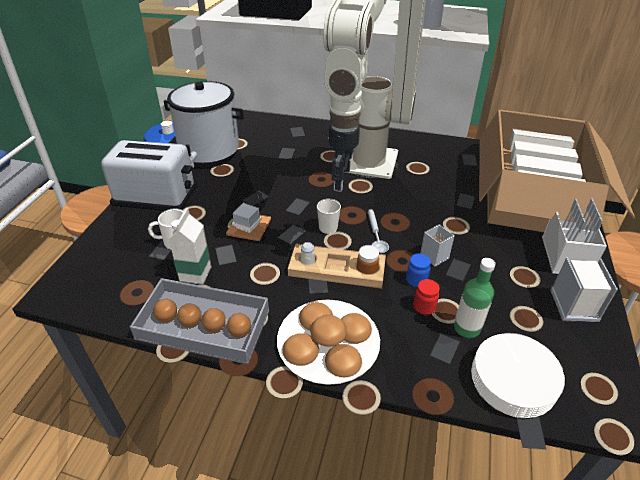

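View pics/side0.png

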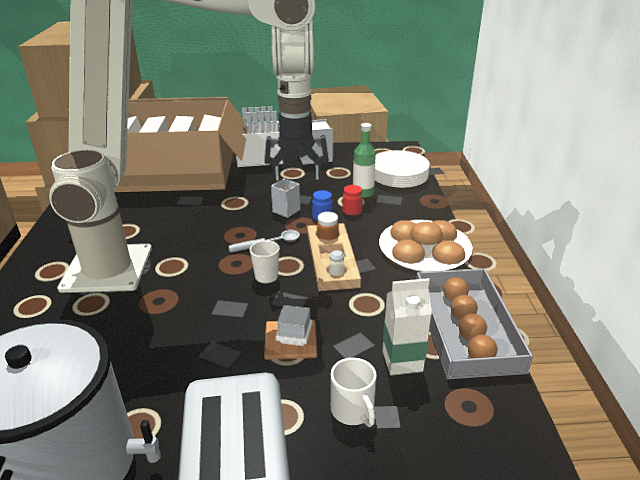

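Scene view: the tin with toothpicks is at about (438,244), the caddy with its empty pocket at (337,265), and the lid and cap on the board at (247,218). Side view: tin (286,198), caddy (333,255), lid (293,328). The blue and red jars are look-alikes. I'll fit coarse poses with both cameras, then refine with the wrist camera.

```bash
cat > h.py <<'E'
from workcell import *
import cv2,numpy as np
from scipy.spatial.transform import Rotation as R
from scipy.optimize import minimize, least_squares
def cam(name,obs=None):
    m=camera_model(name)
    if name=="wrist":
        T=np.eye(4);T[:3,:3]=R.from_quat(obs["tool_rot"]).as_matrix();T[:3,3]=obs["eef_pos"];P=T@np.array(m["T_tool_cam"])
    else:P=np.array(m["pose"])
    f=240/np.tan(np.radians(m["fovy"])/2)
    return dict(P=P,f=f,c=np.array([m["cx"],m["cy"]]),k=m["k1"])
def proj(C,X):
    X=np.atleast_2d(X);p=(X-C["P"][:3,3])@C["P"][:3,:3];s=p[:,:2]/p[:,2:]
    return s*(1+C["k"]*(s**2).sum(1,keepdims=True))*C["f"]+C["c"]
def ray(C,uv):
    d=(np.atleast_2d(uv)-C["c"])/C["f"];s=d.copy()
    for _ in range(20): s=d/(1+C["k"]*(s**2).sum(1,keepdims=True))
    return np.c_[s,np.ones(len(s))]@C["P"][:3,:3].T
def onz(C,uv,z):
    r=ray(C,uv);o=C["P"][:3,3];return o+r*((z-o[2])/r[:,2])[:,None]
def box(x,y,yaw,wx,wy,z0,z1):
    c,s=np.cos(yaw),np.sin(yaw)
    return np.array([[x+c*a-s*b,y+s*a+c*b,z] for z in(z0,z1) for a in(-wx/2,wx/2) for b in(-wy/2,wy/2)])
def sil(C,boxes):
    m=np.zeros((480,640),np.uint8)
    for b in boxes:
        cv2.fillConvexPoly(m,np.round(cv2.convexHull(proj(C,b).astype(np.float32))*16).astype(int),1,shift=4)
    return m>0
def fit(views,model,x0,step=(.01,.01,.2)):
    """views: [(C,mask)], model(x,y,yaw)->boxes ; maximise IoU"""
    def cost(p): return sum(1-(lambda s,m:(s&m).sum()/max(1,(s|m).sum()))(cv2.GaussianBlur(sil(C,model(*p)).astype(np.uint8),(1,1),0)>0,m) for C,m in views)
    best=None
    for a in np.arange(0,np.pi/2,np.pi/12):
        sx=np.array([[x0[0],x0[1],a]]+[[x0[0]+(i==0)*step[0],x0[1]+(i==1)*step[1],a+(i==2)*step[2]] for i in range(3)])
        r=minimize(cost,sx[0],method="Nelder-Mead",options=dict(initial_simplex=sx,xatol=1e-4,fatol=1e-4))
        if best is None or r.fun<best.fun:best=r
    return best.x,best.fun
E
python3 - <<'E'
from h import *
S,D=cam("scene"),cam("side")
for n,u,v,h in(("tin",(439,244),(285.6,200),.044),("lid",(247,214),(293.5,325),.056),("pocket",(337,263),(333,256),.028)):
    print(n,onz(S,u,h)[0].round(3),onz(D,v,h)[0].round(3))
M={c:{t:masks_of(t,c) for t in("tin","cap")} for c in("scene","side")} if 0 else None
for c in("scene","side"):camera(c)
tin=[(C,masks_of("tin",c)[0]["pixels"]) for c,C in(("scene",S),("side",D))]
cap=[(C,masks_of("cap",c)[0]["pixels"]) for c,C in(("scene",S),("side",D))]
# caddy corners via mask
print("tin",fit(tin,lambda x,y,a:[box(x,y,a,.06,.06,0,.088)],onz(S,(439,244),.044)[0]))
print("cap",fit(cap,lambda x,y,a:[box(x,y,a,.058,.058,.038,.074)],onz(S,(247,214),.056)[0]))
cad=[(D,masks_of("caddy","side")[0]["pixels"]),(S,masks_of("caddy","scene")[1]["pixels"])]
for v in(cad[:1],cad[1:],cad):print("caddy",fit(v,lambda x,y,a:[box(x,y,a,.104,.262,0,.028)],onz(S,(337,263),.028)[0]))
E
```

```text
tin [0.455 0.284 0.044] [0.462 0.263 0.044]
lid [ 0.48  -0.294  0.056] [ 0.485 -0.306  0.056]
pocket [0.59  0.014 0.028] [ 0.586 -0.014  0.028]
tin (array([0.46005478, 0.27698855, 1.09302439]), np.float64(0.17211827211827213))
cap (array([ 0.48793512, -0.295747  , -0.28203651]), np.float64(1.0437085070248573))Traceback (most recent call last):
  File "<stdin>", line 12, in <module>
IndexError: list index out of range
```

View pics/wrist0.png

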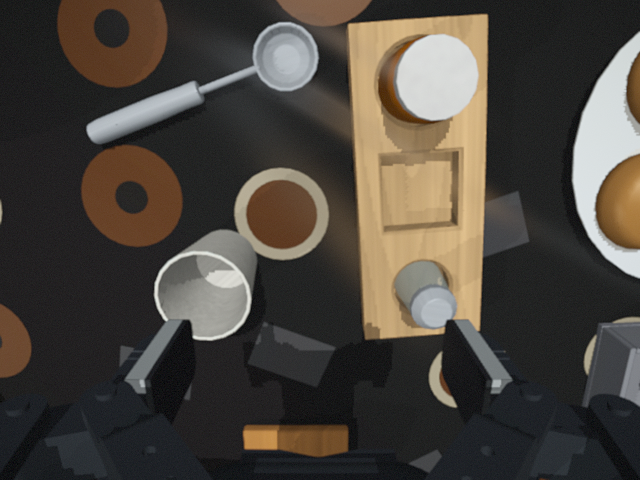

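The wrist view shows the caddy nearly square to the world, with corners at about (348,24), (487,14), (479,332) and (364,339). The empty pocket is centred near (421,190), with the jam above it and the salt below. I'll fit the caddy pose and move over the tin.

```bash
cat >> h.py <<'E'
def caddyfit(C,m):
    return fit([(C,m)],lambda x,y,a:[box(x,y,a,.104,.262,0,.028)],(.6,0,0))
E
python3 - <<'E'
from h import *
o=get_obs();C=cam("wrist",o);im=camera("wrist")
for d in masks_of("caddy","wrist"):
    m=d["pixels"];print(d["conf"],d["at"],m.sum())
    print(caddyfit(C,cv2.morphologyEx(m.astype(np.uint8),cv2.MORPH_CLOSE,np.ones((5,5)))>0))
for z in(.028,0.0):print(z,onz(C,[(348,24),(487,14),(479,332),(364,339)],z).round(4).tolist())
print("pocket mouth px",onz(C,[(380,155),(463,147),(464,230),(380,232)],.028).round(4).tolist())
E
```

```text
0.77 [409.9, 183.0] 30991
(array([0.58382889, 0.01259609, 0.07912122]), np.float64(0.25685443068472025))
0.028 [[0.5212, 0.1383, 0.028], [0.6244, 0.147, 0.028], [0.646, -0.1155, 0.028], [0.5411, -0.1221, 0.028]]
0.0 [[0.523, 0.1435, 0.0], [0.6346, 0.1528, 0.0], [0.6579, -0.131, 0.0], [0.5445, -0.138, 0.0]]
pocket mouth px [[0.5484, 0.0423, 0.028], [0.6145, 0.0491, 0.028], [0.6219, -0.0193, 0.028], [0.5511, -0.0212, 0.028]]
```

Emit:
jog_arm(deltas=[[[46,-6,-3,0,0,0,85],[46,-6,-3,0,0,0,85],[46,-6,-3,0,0,0,85],[46,-6,-3,0,0,0,85],[46,-6,-3,0,0,0,85]]])

```text
clock: 1.85
eef_pos: [0.4722, 0.2309, 0.2463]
tool_rot: [0.713, 0.701, -0.0, 0.001]
ft_force: [1.1, -0.3, 0.5]
grip_width: 0.0846
```

Emit:
jog_arm(deltas=[[[46,-6,-3,0,0,0,85],[0,0,0,0,0,0,85],[0,0,0,0,0,0,85]]])

```text
clock: 2.15
eef_pos: [0.4651, 0.2851, 0.2492]
tool_rot: [0.709, 0.705, 0.001, 0.001]
ft_force: [-0.2, 0.2, 0.7]
grip_width: 0.0847
```

```bash
python3 - <<'E'
from h import *
o=get_obs();C=cam("wrist",o);im=camera("wrist");cv2.imwrite("pics/w1.png",im[:,:,::-1])
for d in masks_of("tin","wrist"):
    m=d["pixels"];print(d["conf"],d["at"],m.sum())
    print(fit([(C,m)],lambda x,y,a:[box(x,y,a,.06,.06,0,.088)],onz(C,d["at"],.088)[0]))
E
```

```text
0.61 [311.1, 221.3] 7583
(array([0.46013487, 0.27723738, 0.87590419]), np.float64(0.03501400560224088))
```

View pics/w1.png

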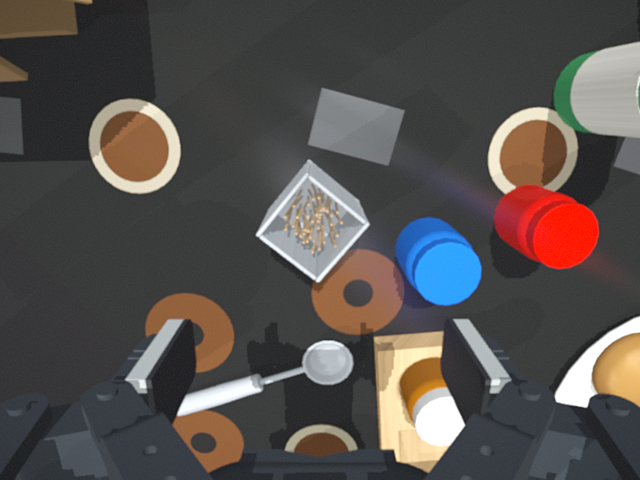

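Wrist view: the tin's rim corners are at about (310,170), (369,222), (317,282) and (257,235), and the blue look-alike is at (438,262). The fit puts the tin at (0.460, 0.277) with yaw about 50°, agreeing with both fixed cameras. The jaws turn +50° so the fingers stay clear of the blue jar.

Emit:
jog_arm(deltas=[[[-8,-5,20,0,0,-8.4,85],[0,0,20,0,0,-8.4,85],[0,0,20,0,0,-8.4,85],[0,0,10,0,0,-8.4,85],[0,0,0,0,0,-8.4,85]]])

```text
clock: 2.75
eef_pos: [0.4628, 0.267, 0.1779]
tool_rot: [0.404, 0.915, 0.001, 0.002]
ft_force: [-0.3, -0.2, -0.0]
grip_width: 0.0847
```

Emit:
jog_arm(deltas=[[[0,0,0,0,0,-8.2,85],[0,0,0,0,0,0,85],[0,0,0,0,0,0,85]]])

```text
clock: 3.05
eef_pos: [0.4635, 0.2614, 0.1773]
tool_rot: [0.34, 0.941, -0.001, 0.001]
ft_force: [0.5, 0.3, -0.1]
grip_width: 0.0852
```

```bash
cat >> h.py <<'E'
def report(target):
    """target x,y,yaw(of jaw y axis, mod 90), z: tool-frame delta needed"""
    o=get_obs();Rm=R.from_quat(o["tool_rot"]).as_matrix()
    d=Rm.T@(np.array([target[0],target[1],target[2]])-o["eef_pos"])*1e3
    yaw=np.degrees(np.arctan2(Rm[1,1],Rm[0,1]));e=(np.degrees(target[3])-yaw+45)%90-45
    Rt=R.from_euler("z",e,degrees=True).as_matrix()@Rm
    z=Rt[:,2];ax=np.cross(z,[0,0,-1]);Rt=R.from_rotvec(ax).as_matrix()@Rt
    rv=np.degrees(R.from_matrix(Rm.T@Rt).as_rotvec())
    print("t",o["clock"].round(2),"pos",o["eef_pos"].round(4),"yaw",yaw.round(2),"delta mm",d.round(1),"rot deg",rv.round(2),"j6",o["joint_pos"].round(2),"F",o["ft_force"].round(1),"w",o["grip_width"].round(4))
E
python3 - <<'E'
from h import *
o=get_obs();C=cam("wrist",o);im=camera("wrist")
d=masks_of("tin","wrist")[0];m=d["pixels"]
x,e=fit([(C,m)],lambda x,y,a:[box(x,y,a,.06,.06,0,.088)],(.46,.277));print(d["conf"],x,e)
report((x[0],x[1],.045,x[2]))
E
```

```text
0.78 [0.46012177 0.27682943 0.87790564] 0.022746615087040567Traceback (most recent call last):
  File "<stdin>", line 5, in <module>
  File "h.py", line 48, in report
    print("t",o["clock"].round(2),"pos",o["eef_pos"].round(4),"yaw",yaw.round(2),"delta mm",d.round(1),"rot deg",rv.round(2),"j6",o["joint_pos"].round(2),"F",o["ft_force"].round(1),"w",o["grip_width"].round(4))
              ^^^^^^^^^^^^^^^^
AttributeError: 'float' object has no attribute 'round'
```

```bash
sed -i 's/o\["clock"\].round(2)/round(float(o["clock"]),2)/; s/o\["grip_width"\].round(4)/round(float(o["grip_width"]),4)/; s/yaw.round(2)/round(float(yaw),2)/' h.py; python3 -c "
from h import *
report((.4601,.2768,.045,.878))"
```

```text
t 3.15 pos [0.4635 0.2619 0.1774] yaw 50.37 delta mm [ 12.6   9.3 132.4] rot deg [0.01 0.18 0.07] j6 [ 0.52  0.33 -0.01  1.22 -0.    1.21] F [-0.5 -0.3  0.1] w 0.0849
```

Emit:
jog_arm(deltas=[[[12.6,9.3,20,0,0.2,0,85],[0,0,20,0,0,0,85],[0,0,0,0,0,0,85],[0,0,0,0,0,0,85]]])

```text
clock: 3.55
eef_pos: [0.4615, 0.2772, 0.1387]
tool_rot: [0.343, 0.939, 0.002, 0.001]
ft_force: [-0.3, -0.4, 0.9]
grip_width: 0.085
```

```bash
python3 -c "
from h import *
report((.4601,.2768,.045,.878))"
```

```text
t 3.55 pos [0.4615 0.2772 0.1387] yaw 49.93 delta mm [ 0.9 -1.7 93.7] rot deg [ 0.27  0.06 -0.38] j6 [ 0.54  0.37 -0.06  1.13  0.    1.24] F [-0.3 -0.4  0.9] w 0.085
```

Emit:
jog_arm(deltas=[[[0.9,-1.7,20,0,0,-0.4,85],[0,0,25,0,0,0,85],[0,0,25,0,0,0,85],[0,0,15,0,0,0,85],[0,0,0,0,0,0,85]]])

```text
clock: 4.05
eef_pos: [0.465, 0.2789, 0.0583]
tool_rot: [0.341, 0.94, 0.007, 0.005]
ft_force: [-0.5, -0.0, 0.1]
grip_width: 0.0854
```

```bash
python3 -c "
from h import *
report((.4601,.2768,.045,.878))"
```

```text
t 4.05 pos [0.465  0.2789 0.0583] yaw 50.1 delta mm [ 2.5 -5.  13.2] rot deg [ 0.93  0.29 -0.2 ] j6 [ 0.54  0.45 -0.18  0.93  0.    1.24] F [-0.5 -0.   0.1] w 0.0854
```

Emit:
jog_arm(deltas=[[[2.5,-5,12,0.9,0.3,-0.2,85],[0,0,0,0,0,0,85]]])

```text
clock: 4.25
eef_pos: [0.4611, 0.2773, 0.0477]
tool_rot: [0.34, 0.94, 0.001, 0.001]
ft_force: [-0.8, -0.7, -0.6]
grip_width: 0.0849
```

```bash
python3 -c "
from h import *
report((.4601,.2768,.045,.878))"
```

```text
t 4.25 pos [0.4611 0.2773 0.0477] yaw 50.26 delta mm [ 0.5 -1.   2.7] rot deg [ 0.13  0.03 -0.04] j6 [ 0.54  0.46 -0.18  0.92  0.    1.23] F [-0.8 -0.7 -0.6] w 0.0849
```

Emit:
jog_arm(deltas=[[[0.5,-1,1,0,0,0,75],[0,0,0,0,0,0,62],[0,0,0,0,0,0,50],[0,0,0,0,0,0,50],[0,0,0,0,0,0,50]]])

```text
clock: 4.75
eef_pos: [0.4618, 0.2778, 0.0493]
tool_rot: [0.34, 0.94, 0.003, 0.002]
ft_force: [0.3, -0.6, -0.7]
grip_width: 0.0593
```

Emit:
jog_arm(deltas=[[[0,0,0,0,0,0,50],[0,0,0,0,0,0,50]]])

```text
clock: 4.95
eef_pos: [0.4615, 0.2777, 0.0491]
tool_rot: [0.34, 0.94, 0.003, 0.002]
ft_force: [-0.5, 0.2, -1.2]
grip_width: 0.0597
```

```bash
python3 -c "
from h import *
report((.4601,.2768,.16,.878))"
```

```text
t 4.95 pos [0.4615 0.2777 0.0491] yaw 50.25 delta mm [   0.3   -0.9 -110.9] rot deg [ 0.35  0.1  -0.05] j6 [ 0.54  0.46 -0.19  0.92  0.    1.24] F [-0.5  0.2 -1.2] w 0.0597
```

The grip holds at 59.7 mm. I'll lift and carry it towards the pocket.

Emit:
jog_arm(deltas=[[[0,0,-20,0.3,0.1,0,50],[0,0,-35,0,0,0,50],[0,0,-35,0,0,0,50],[0,0,-35,0,0,0,50],[0,0,-10,0,0,0,50]]])

```text
clock: 5.45
eef_pos: [0.4585, 0.2759, 0.1843]
tool_rot: [0.34, 0.94, -0.004, -0.003]
ft_force: [1.3, -0.2, -1.4]
grip_width: 0.0594
```

Emit:
jog_arm(deltas=[[[-25,-12,0,0,0,0,50],[-40,-20,0,0,0,0,50],[-40,-20,0,0,0,0,50],[-40,-20,0,0,0,0,50],[-40,-20,0,0,0,0,50]]])

```text
clock: 5.95
eef_pos: [0.5435, 0.088, 0.1829]
tool_rot: [0.333, 0.943, -0.002, -0.004]
ft_force: [1.6, 1.4, -1.4]
grip_width: 0.0593
```

Emit:
jog_arm(deltas=[[[-25,-12,0,0,0,8.2,50],[0,0,0,0,0,8.2,50],[0,0,0,0,0,8.2,50],[0,0,0,0,0,8.2,50],[0,0,0,0,0,8.2,50]]])

```text
clock: 6.45
eef_pos: [0.5552, 0.0531, 0.1751]
tool_rot: [0.655, 0.755, -0.007, -0.005]
ft_force: [-0.1, 0.2, -1.6]
grip_width: 0.059
```

```bash
python3 - <<'E'
from h import *
report((.5835,.0125,.19,.080))
im=camera("wrist");cv2.imwrite("pics/w2.png",im[:,:,::-1])
E
```

```text
t 6.45 pos [0.5552 0.0531 0.1751] yaw 8.13 delta mm [-44.3  22.  -15.2] rot deg [-1.02  0.13  3.55] j6 [ 0.1   0.4   0.08  1.27 -0.    1.53] F [-0.1  0.2 -1.6] w 0.059
```

View pics/w2.png

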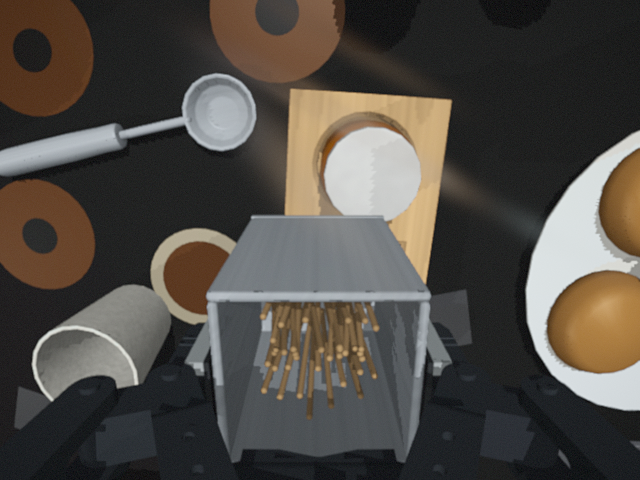

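The wrist view shows the tin square in the jaws, with its far rim from (208,295) to (430,295). The caddy's +y end corners are at (292,90) and (451,100). I'll check the tin's in-hand offset and the caddy pose from these points.

```bash
python3 - <<'E'
from h import *
o=get_obs();C=cam("wrist",o);p=o["eef_pos"];Rm=R.from_quat(o["tool_rot"]).as_matrix()
w=onz(C,[(208,295),(430,295)],p[2]+.039);print("rim in tool mm",((w-p)@Rm*1e3).round(1).tolist())
w=onz(C,[(252,216),(383,216)],p[2]-.049);print("bottom in tool mm",((w-p)@Rm*1e3).round(1).tolist())
w=onz(C,[(291,90),(451,100)],.028);print("caddy end",w.round(4).tolist(),"width",np.linalg.norm(w[1]-w[0]),"yaw",np.degrees(np.arctan2(*(w[1]-w[0])[1::-1])))
a=.080;c=w.mean(0)[:2]-.131*np.array([-np.sin(a),np.cos(a)]);print("caddy centre",c)
E
```

```text
rim in tool mm [[28.8, -29.8, -38.5], [29.3, 28.5, -39.6]]
bottom in tool mm [[29.2, -31.1, 49.5], [29.5, 28.8, 48.4]]
caddy end [[0.522, 0.1379, 0.028], [0.6246, 0.1466, 0.028]] width 0.1029598621786588 yaw 4.831797830426837
caddy centre [0.58379294 0.01165421]
```

Emit:
jog_arm(deltas=[[[-22,11,-3,-0.5,0.1,1.8,50],[-22,11,0,-0.5,0,1.7,50],[0,0,0,0,0,0,50],[0,0,0,0,0,0,50]]])

```text
clock: 6.9
eef_pos: [0.5808, 0.0117, 0.173]
tool_rot: [0.676, 0.737, -0.003, -0.003]
ft_force: [0.2, -0.7, -0.9]
grip_width: 0.0592
```

```bash
python3 -c "
from h import *
report((.5845,.0128,.055,.081))"
```

```text
t 6.9 pos [0.5808 0.0117 0.173 ] yaw 4.9 delta mm [  0.7   4.7 118. ] rot deg [-0.44 -0.02  0.26] j6 [ 0.02  0.44  0.13  1.27 -0.    1.51] F [ 0.2 -0.7 -0.9] w 0.0592
```

Emit:
jog_arm(deltas=[[[0.7,4.7,10,-0.4,0,0.3,50],[0,0,20,0,0,0,50],[0,0,20,0,0,0,50],[0,0,20,0,0,0,50],[0,0,0,0,0,0,50]]])

```text
clock: 7.4
eef_pos: [0.5838, 0.0165, 0.0972]
tool_rot: [0.675, 0.738, -0.0, -0.001]
ft_force: [-0.9, 0.9, -1.2]
grip_width: 0.0594
```

```bash
python3 -c "
from h import *
report((.5845,.0128,.055,.081))"
```

```text
t 7.4 pos [0.5838 0.0165 0.0972] yaw 5.07 delta mm [-3.8  0.5 42.2] rot deg [-0.12 -0.09  0.43] j6 [0.03 0.49 0.02 1.09 0.   1.51] F [-0.9  0.9 -1.2] w 0.0594
```

Emit:
jog_arm(deltas=[[[-3.8,0.5,3,-0.1,-0.1,0.4,50],[0,0,3,0,0,0,50],[0,0,0,0,0,0,50]]])

```text
clock: 7.7
eef_pos: [0.5849, 0.0137, 0.0915]
tool_rot: [0.677, 0.736, 0.0, 0.0]
ft_force: [-0.9, -0.4, -1.6]
grip_width: 0.0595
```

```bash
python3 - <<'E'
from h import *
report((.5845,.0128,.055,.081))
o=get_obs();C=cam("wrist",o);im=camera("wrist");cv2.imwrite("pics/w3.png",im[:,:,::-1])
E
```

```text
t 7.7 pos [0.5849 0.0137 0.0915] yaw 4.79 delta mm [-0.9 -0.5 36.5] rot deg [0.03 0.   0.15] j6 [ 0.02  0.5   0.01  1.08 -0.    1.51] F [-0.9 -0.4 -1.6] w 0.0595
```

Emit:
jog_arm(deltas=[[[-0.9,-0.5,4,0,0,0,50],[0,0,5,0,0,0,50],[0,0,5,0,0,0,50],[0,0,4,0,0,0,50]]])

```text
clock: 8.15
eef_pos: [0.5868, 0.0126, 0.0762]
tool_rot: [0.677, 0.736, 0.002, 0.003]
ft_force: [-9.7, -0.7, 27.2]
grip_width: 0.0592
```

```bash
python3 -c "
from h import *
report((.5845,.0128,.055,.081))"
```

```text
t 8.15 pos [0.5868 0.0126 0.0762] yaw 4.78 delta mm [ 0.4 -2.4 21.2] rot deg [0.41 0.03 0.14] j6 [ 0.02  0.51 -0.01  1.04 -0.    1.51] F [-9.7 -0.7 27.2] w 0.0592
```

Emit:
jog_arm(deltas=[[[0.4,-2.5,-2,0.4,0,0.1,50],[0,0,0,0,0,0,50]]])

```text
clock: 8.35
eef_pos: [0.5842, 0.0127, 0.0783]
tool_rot: [0.678, 0.735, -0.0, 0.0]
ft_force: [0.0, -0.1, -1.4]
grip_width: 0.0592
```

```bash
python3 -c "
from h import *
report((.5845,.0128,.055,.081))"
```

```text
t 8.35 pos [0.5842 0.0127 0.0783] yaw 4.67 delta mm [ 0.   0.3 23.3] rot deg [0.02 0.03 0.03] j6 [ 0.02  0.51 -0.01  1.05 -0.    1.51] F [ 0.  -0.1 -1.4] w 0.0592
```

Emit:
jog_arm(deltas=[[[0,0,4,0.1,0,0,50],[0,-0.5,4,0.1,0,0,50],[0,-0.5,3,0.1,0,0,50]]])

```text
clock: 8.65
eef_pos: [0.5834, 0.0127, 0.0661]
tool_rot: [0.678, 0.735, -0.002, -0.001]
ft_force: [1.0, 1.2, -1.3]
grip_width: 0.0593
```

```bash
python3 -c "
from h import *
report((.5845,.0128,.055,.081))"
```

```text
t 8.65 pos [0.5834 0.0127 0.0661] yaw 4.67 delta mm [ 0.   1.2 11.1] rot deg [-0.28  0.03  0.03] j6 [ 0.02  0.52 -0.02  1.03 -0.    1.51] F [ 1.   1.2 -1.3] w 0.0593
```

It's inside the pocket with no contact force. I'll continue slowly to the floor.

Emit:
jog_arm(deltas=[[[0,1,3,-0.2,0,0,50],[0,0,3,0,0,0,50],[0,0,2,0,0,0,50]]])

```text
clock: 8.95
eef_pos: [0.5837, 0.0127, 0.0561]
tool_rot: [0.678, 0.735, -0.001, -0.001]
ft_force: [0.2, 0.4, -1.7]
grip_width: 0.0594
```

```bash
python3 -c "
from h import *
report((.5845,.0128,.055,.081))"
```

```text
t 8.95 pos [0.5837 0.0127 0.0561] yaw 4.67 delta mm [0.  0.9 1.1] rot deg [-0.19  0.02  0.03] j6 [ 0.02  0.53 -0.04  1.   -0.    1.51] F [ 0.2  0.4 -1.7] w 0.0594
```

Emit:
jog_arm(deltas=[[[0,0.5,1,-0.2,0,0,50],[0,0,1,0,0,0,50]]])

```text
clock: 9.15
eef_pos: [0.5838, 0.0128, 0.0547]
tool_rot: [0.678, 0.735, -0.0, 0.0]
ft_force: [-4.3, 0.4, 12.0]
grip_width: 0.0594
```

```bash
python3 -c "
from h import *
report((.5845,.0128,.055,.081))"
```

```text
t 9.15 pos [0.5838 0.0128 0.0547] yaw 4.67 delta mm [-0.   0.7 -0.3] rot deg [-0.01  0.02  0.03] j6 [ 0.02  0.53 -0.04  1.   -0.    1.51] F [-4.3  0.4 12. ] w 0.0594
```

Floor contact is at z = 0.0547 with 12 N. I'll release and rise, and view the result.

Emit:
jog_arm(deltas=[[[0,0,0,0,0,0,62],[0,0,0,0,0,0,70],[0,0,0,0,0,0,85],[0,0,0,0,0,0,85],[0,0,-10,0,0,0,85]]])

```text
clock: 9.65
eef_pos: [0.584, 0.0128, 0.0651]
tool_rot: [0.678, 0.735, 0.0, 0.0]
ft_force: [-0.3, 1.1, -0.9]
grip_width: 0.0847
```

Emit:
jog_arm(deltas=[[[0,0,-35,0,0,0,85],[0,0,-40,0,0,0,85],[0,0,-40,0,0,0,85],[0,0,-40,0,0,0,85],[0,0,0,0,0,0,85]]])

```text
clock: 10.15
eef_pos: [0.5835, 0.0128, 0.2289]
tool_rot: [0.678, 0.735, 0.0, 0.0]
ft_force: [0.3, -0.4, -0.3]
grip_width: 0.0847
```

```bash
python3 - <<'E'
from h import *
report((.5845,.0128,.055,.081))
o=get_obs();C=cam("wrist",o);im=camera("wrist");cv2.imwrite("pics/w4.png",im[:,:,::-1])
for d in masks_of("tin","wrist")[:1]:
    print(d["conf"],d["at"],d["pixels"].sum(),fit([(C,d["pixels"])],lambda x,y,a:[box(x,y,a,.06,.06,0.028,.094)],(.5845,.0128)))
E
```

```text
t 10.15 pos [0.5835 0.0128 0.2289] yaw 4.67 delta mm [ -0.    0.8 173.9] rot deg [0.06 0.02 0.03] j6 [ 0.02  0.41  0.24  1.4  -0.    1.51] F [ 0.3 -0.4 -0.3] w 0.0847
0.66 [316.7, 217.5] 8836 (array([0.58268887, 0.01320211, 1.64518473]), np.float64(0.03047304730473044))
```

View pics/w4.png

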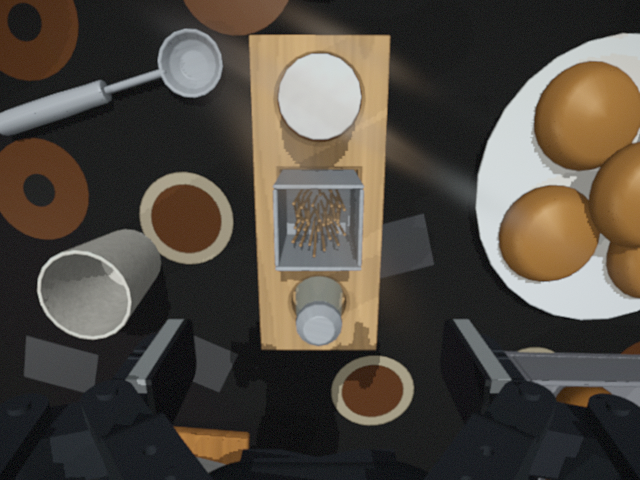

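The tin stands square in the pocket, with its rim at about (275..362, 185..270). Jam, salt and cup are undisturbed. Next is the lid.

Emit:
jog_arm(deltas=[[[-40,-17,0,0,0,0,85],[-42,-17,0,0,0,0,85],[-42,-17,0,0,0,0,85],[-42,-17,0,0,0,0,85],[-42,-17,0,0,0,0,85]]])

```text
clock: 10.75
eef_pos: [0.5098, -0.2008, 0.2157]
tool_rot: [0.672, 0.74, -0.005, -0.009]
ft_force: [0.7, 0.2, 0.5]
grip_width: 0.0853
```

Emit:
jog_arm(deltas=[[[-42,-17,0,0,0,0,85],[-42,-17,0,0,0,0,85],[0,0,0,0,0,0,85],[0,0,0,0,0,0,85]]])

```text
clock: 11.15
eef_pos: [0.4761, -0.2945, 0.2083]
tool_rot: [0.676, 0.737, -0.007, -0.015]
ft_force: [1.2, 0.1, -0.3]
grip_width: 0.0849
```

```bash
python3 - <<'E'
from h import *
o=get_obs();C=cam("wrist",o);im=camera("wrist");cv2.imwrite("pics/w5.png",im[:,:,::-1])
for t,mod in (("cap",lambda x,y,a:[box(x,y,a,.058,.058,.038,.074)]),("board",lambda x,y,a:[box(x,y,a,.110,.110,0,.012),box(x,y,a,.058,.058,.012,.074)])):
  for d in masks_of(t,"wrist")[:2]:
    m=d["pixels"];x,e=fit([(C,m)],mod,onz(C,d["at"],.06)[0]);print(t,d["conf"],d["at"],m.sum(),x,np.degrees(x[2]),e)
    if t=="cap":report((x[0],x[1],.2,x[2]))
print([(d["conf"],d["at"],d["pixels"].sum()) for d in masks_of("inner_lid","wrist")])
E
```

```text
cap 0.61 [339.4, 232.4] 7797 [ 0.48415073 -0.29556033  1.34042077] 76.80045316276848 0.024887443721860913
t 11.25 pos [ 0.4767 -0.2935  0.2086] yaw 5.09 delta mm [-2.8  7.5  8.3] rot deg [-1.89 -0.42 18.29] j6 [-0.55  0.4   0.16  1.37 -0.01  0.94] F [ 0.2  0.2 -0.5] w 0.0853
cap 0.6 [329.3, 176.5] 997 [ 0.48212126 -0.28718038  1.32410053] 75.86537196053173 0.8763640873015873
t 11.25 pos [ 0.4767 -0.2935  0.2086] yaw 5.09 delta mm [5.7 6.2 8.5] rot deg [-1.9  -0.4  19.22] j6 [-0.55  0.4   0.16  1.37 -0.01  0.94] F [ 0.2  0.2 -0.5] w 0.0853
board 0.81 [297.8, 176.5] 8687 [ 0.47489145 -0.29540581  1.57279316] 90.11440993335373 0.5301120069260321
[(0.98, [324.1, 176.1], np.int64(952))]
```

View pics/w5.png

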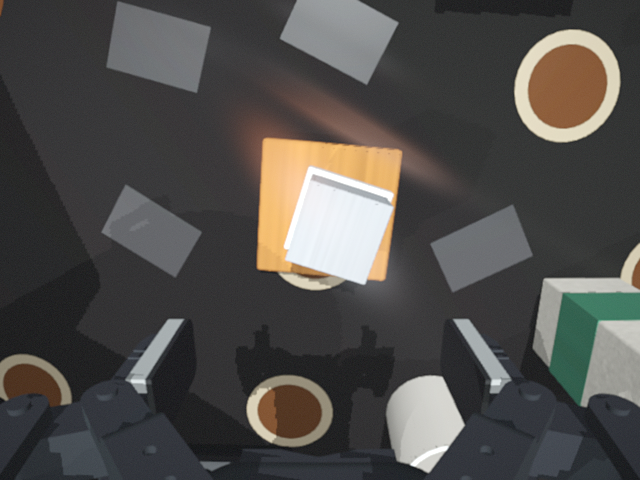

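The lid and cap sit askew on the board: cap top around (340,230), flange visible at the left and top. The mug is at (430,430). The cap fit gives (0.484, -0.296) with yaw -13°. I'll align, lower and remeasure, and check the mug clearance.

Emit:
jog_arm(deltas=[[[-1.5,4,0,-0.7,-0.2,6.2,85],[-1.5,4,0,-0.6,-0.1,6.2,85],[0,0,20,-0.6,-0.1,5.9,85],[0,0,20,0,0,0,85],[0,0,0,0,0,0,85]]])

```text
clock: 11.85
eef_pos: [0.4904, -0.2882, 0.1699]
tool_rot: [0.783, 0.622, 0.002, 0.003]
ft_force: [-0.1, -0.5, -1.4]
grip_width: 0.0848
```

```bash
python3 - <<'E'
from h import *
D=cam("side");print("mug approx",onz(D,(353,365),.092).round(3),onz(D,(352,415),0).round(3))
o=get_obs();C=cam("wrist",o);im=camera("wrist");cv2.imwrite("pics/w6.png",im[:,:,::-1])
d=masks_of("cap","wrist")[0];m1=d["pixels"];x,e=fit([(C,m1)],lambda x,y,a:[box(x,y,a,.058,.058,.038,.074)],(.484,-.2956));print("cap",d["conf"],x,e)
dl=masks_of("inner_lid","wrist");print([(d["conf"],d["at"],d["pixels"].sum()) for d in dl])
m=m1|dl[0]["pixels"];x2,e2=fit([(C,m)],lambda X,Y,a:[box(X,Y,a,.066,.066,.026,.038),box(X+x[0]-x[0],Y,a,.058,.058,.038,.074)],(.484,-.2956));print("lid",x2,e2)
report((x[0],x[1],.0135,x[2]))
E
```

```text
mug approx [[ 0.595 -0.462  0.092]] [[ 0.592 -0.5   -0.   ]]
cap 0.94 [ 0.48481362 -0.29534381 -0.23134547] 0.023061592483629156
[(0.79, [309.3, 194.2], np.int64(1016))]
lid [ 0.48456075 -0.29543012  1.34151977] 0.025676613462872977
t 12.0 pos [ 0.4919 -0.29    0.1731] yaw -13.16 delta mm [ -6.5  -7.6 159.5] rot deg [0.69 0.11 0.09] j6 [-0.53  0.4   0.08  1.24  0.    1.27] F [0.  0.1 0.4] w 0.0849
```

Emit:
jog_arm(deltas=[[[-6,-6,20,0.6,0.1,0,85],[0,0,25,0.1,0,0,85],[0,-0.5,25,0.1,0,0,85],[0,-0.5,10,0.1,0,0,85],[0,0,0,0,0,0,85]]])

```text
clock: 12.5
eef_pos: [0.4901, -0.2964, 0.0991]
tool_rot: [0.782, 0.623, 0.001, 0.006]
ft_force: [-0.2, 1.4, 0.3]
grip_width: 0.085
```

```bash
python3 -c "
from h import *
report((.4857,-.2949,.015,-.231))"
```

```text
t 12.5 pos [ 0.4901 -0.2964  0.0991] yaw -12.96 delta mm [ 0.9 -5.5 84. ] rot deg [0.59 0.29 0.28] j6 [-0.54  0.46 -0.03  1.07 -0.    1.25] F [-0.2  1.4  0.3] w 0.085
```

Emit:
jog_arm(deltas=[[[0.9,-5.5,5,0.6,0.3,0.3,85],[0,-0.5,20,0.1,0,0,85],[0,-0.5,20,0.1,0,0,85],[0,0,0,0,0,0,85]]])

```text
clock: 12.9
eef_pos: [0.4873, -0.2959, 0.0588]
tool_rot: [0.784, 0.621, 0.001, 0.002]
ft_force: [-0.6, 0.1, -0.5]
grip_width: 0.0854
```

```bash
python3 -c "
from h import *
report((.4857,-.2949,.015,-.231))"
```

```text
t 12.9 pos [ 0.4873 -0.2959  0.0588] yaw -13.28 delta mm [ 0.7 -1.9 43.8] rot deg [ 0.26  0.13 -0.04] j6 [-0.55  0.5  -0.08  0.98 -0.    1.26] F [-0.6  0.1 -0.5] w 0.0854
```

Emit:
jog_arm(deltas=[[[0.7,-1.9,12,0.3,0.1,0,85],[0,-0.5,14,0.1,0,0,85],[0,-0.5,12,0.1,0,0,85],[0,0,0,0,0,0,85]]])

```text
clock: 13.3
eef_pos: [0.4866, -0.2958, 0.0217]
tool_rot: [0.784, 0.621, -0.001, 0.001]
ft_force: [0.0, -0.5, -0.2]
grip_width: 0.0851
```

```bash
python3 -c "
from h import *
report((.4857,-.2949,.015,-.231))"
```

```text
t 13.3 pos [ 0.4866 -0.2958  0.0217] yaw -13.29 delta mm [ 0.7 -1.1  6.7] rot deg [ 0.03  0.11 -0.05] j6 [-0.55  0.55 -0.12  0.9  -0.    1.26] F [ 0.  -0.5 -0.2] w 0.0851
```

Emit:
jog_arm(deltas=[[[0.7,-1.1,6.5,0,0.1,0,85],[0,0,0,0,0,0,78],[0,0,0,0,0,0,72],[0,0,0,0,0,0,60],[0,0,0,0,0,0,58]]])

```text
clock: 13.8
eef_pos: [0.4864, -0.2953, 0.0158]
tool_rot: [0.784, 0.621, 0.0, 0.001]
ft_force: [-0.2, 0.2, -0.8]
grip_width: 0.0647
```

Emit:
jog_arm(deltas=[[[0,0,0,0,0,0,58],[0,0,0,0,0,0,58]]])

```text
clock: 14.0
eef_pos: [0.4864, -0.2954, 0.016]
tool_rot: [0.784, 0.621, 0.0, 0.001]
ft_force: [0.2, 0.2, -1.5]
grip_width: 0.0646
```

```bash
python3 - <<'E'
from h import *
report((.4857,-.2949,.015,-.231))
im=camera("wrist");cv2.imwrite("pics/w7.png",im[:,:,::-1])
E
```

```text
t 14.0 pos [ 0.4864 -0.2954  0.016 ] yaw -13.29 delta mm [ 0.3 -0.8  1. ] rot deg [ 0.13  0.04 -0.05] j6 [-0.55  0.55 -0.13  0.89 -0.    1.26] F [ 0.2  0.2 -1.5] w 0.0646
```

View pics/w7.png

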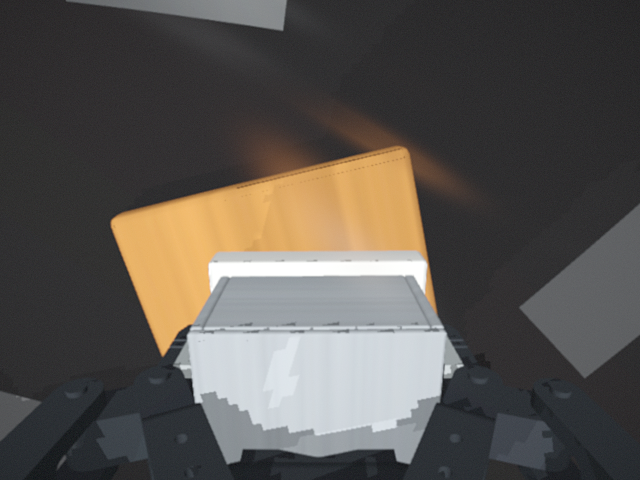

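The grip is on the white flange, with its top edge at about (209..427, 262) and the cap riding on top. I'll compute the in-hand offset, then lift.

```bash
python3 - <<'E'
from h import *
o=get_obs();C=cam("wrist",o);p=o["eef_pos"];Rm=R.from_quat(o["tool_rot"]).as_matrix()
for px,z in (([(209,262),(427,262)],.022),([(209,252),(427,252)],.010),([(190,330),(443,330)],.058)):
    print(z,((onz(C,px,p[2]+z)-p)@Rm*1e3).round(1).tolist())
E
```

```text
0.022 [[31.9, -33.0, -22.1], [31.9, 32.0, -22.0]]
0.01 [[31.1, -36.0, -10.1], [31.1, 35.0, -9.9]]
0.058 [[28.8, -28.7, -58.1], [28.8, 27.1, -58.0]]
```

Emit:
jog_arm(deltas=[[[0,0,-8,0,0,0,58],[0,0,-15,0,0,0,58],[0,0,-25,0,0,0,58],[0,0,-30,0,0,0,58],[0,0,-30,0,0,0,58]]])

```text
clock: 14.55
eef_pos: [0.4822, -0.2928, 0.1231]
tool_rot: [0.784, 0.621, -0.002, -0.005]
ft_force: [0.3, -0.2, -0.9]
grip_width: 0.0648
```

Emit:
jog_arm(deltas=[[[0,0,-30,0,0,0,58],[0,0,-20,0,0,0,58],[0,0,0,0,0,0,58]]])

```text
clock: 14.85
eef_pos: [0.4848, -0.2943, 0.1817]
tool_rot: [0.784, 0.621, -0.0, -0.0]
ft_force: [0.4, -0.2, -1.2]
grip_width: 0.0648
```

```bash
python3 - <<'E'
from h import *
report((.584,.0128,.19,.081))
im=camera("side");cv2.imwrite("pics/s1.png",cv2.resize(im[120:360,180:460,::-1],None,fx=2,fy=2))
E
```

```text
t 14.85 pos [ 0.4848 -0.2943  0.1817] yaw -13.29 delta mm [321.7  26.   -8.2] rot deg [ -0.04  -0.03 -17.93] j6 [-0.55  0.4   0.1   1.27  0.    1.26] F [ 0.4 -0.2 -1.2] w 0.0648
```

View pics/s1.png

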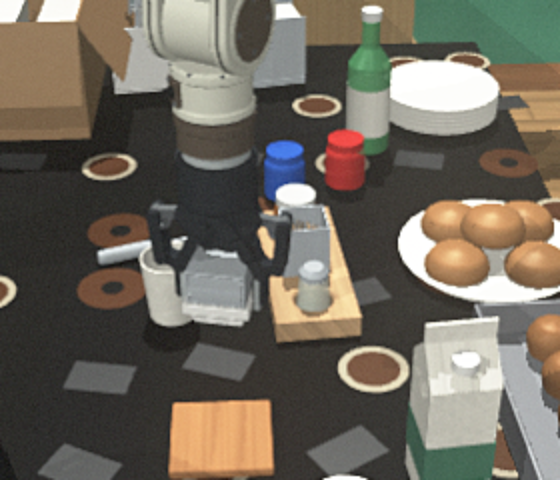

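The side view shows the lid held with the cap on and the board empty. The tin and jars are in the caddy, and nothing else has moved. I'll carry the lid to the tin.

Emit:
jog_arm(deltas=[[[25,2,-2,0,0,0,58],[42,3,-2,0,0,0,58],[42,3,-1,0,0,0,58],[42,3,-1,0,0,0,58],[42,3,-1,0,0,0,58]]])

```text
clock: 15.4
eef_pos: [0.539, -0.1086, 0.1792]
tool_rot: [0.788, 0.615, -0.004, -0.006]
ft_force: [0.3, 0.2, -0.8]
grip_width: 0.0644
```

Emit:
jog_arm(deltas=[[[42,3,-1,0,0,0,58],[35,3,-1,0,0,-4.5,58],[20,0,0,0,0,-4.5,58],[0,0,0,0,0,-4.5,58],[0,0,0,0,0,-4.4,58]]])

```text
clock: 15.9
eef_pos: [0.5632, -0.0043, 0.1707]
tool_rot: [0.675, 0.738, -0.008, -0.013]
ft_force: [0.7, 0.1, -0.8]
grip_width: 0.0643
```

```bash
python3 -c "
from h import *
report((.5838,.0133,.084,.080))"
```

```text
t 15.9 pos [ 0.5632 -0.0043  0.1707] yaw 5.13 delta mm [15.  24.6 86.2] rot deg [-1.67 -0.46  0.55] j6 [-0.01  0.42  0.1   1.28  0.01  1.47] F [ 0.7  0.1 -0.8] w 0.0643
```

Emit:
jog_arm(deltas=[[[8,12,-2,-0.9,-0.2,0.3,58],[7,12,0,-0.8,-0.2,0.3,58],[0,0,0,0,0,0,58],[0,0,0,0,0,0,58]]])

```text
clock: 16.3
eef_pos: [0.5856, 0.0149, 0.1675]
tool_rot: [0.68, 0.733, -0.001, -0.002]
ft_force: [0.3, 1.0, -1.6]
grip_width: 0.0644
```

```bash
python3 -c "
from h import *
report((.5838,.0133,.084,.080))"
```

```text
t 16.3 pos [0.5856 0.0149 0.1675] yaw 4.32 delta mm [-1.5 -1.6 83.5] rot deg [-0.26 -0.07 -0.26] j6 [0.02 0.45 0.13 1.26 0.   1.52] F [ 0.3  1.  -1.6] w 0.0644
```

Emit:
jog_arm(deltas=[[[-1.5,-1.5,10,-0.2,-0.1,-0.3,58],[0,-0.3,18,0.1,0,0,58],[0,-0.3,16,0.1,0,0,58],[0,0,0,0,0,0,58]]])

```text
clock: 16.7
eef_pos: [0.5839, 0.0121, 0.1227]
tool_rot: [0.679, 0.734, -0.002, -0.001]
ft_force: [-0.8, 0.1, -2.0]
grip_width: 0.0644
```

```bash
python3 -c "
from h import *
report((.5838,.0133,.084,.080))"
```

```text
t 16.7 pos [0.5839 0.0121 0.1227] yaw 4.41 delta mm [ 1.3  0.1 38.7] rot deg [-0.18  0.07 -0.17] j6 [ 0.02  0.47  0.05  1.15 -0.    1.52] F [-0.8  0.1 -2. ] w 0.0644
```

Emit:
jog_arm(deltas=[[[1.3,0.1,8,-0.2,0.1,-0.2,58],[0,0,8,0.1,0,0,58],[0,0,0,0,0,0,58]]])

```text
clock: 17.0
eef_pos: [0.5846, 0.0128, 0.107]
tool_rot: [0.679, 0.734, 0.0, 0.0]
ft_force: [-1.3, -0.1, -1.4]
grip_width: 0.0643
```

```bash
python3 -c "
from h import *
report((.5838,.0133,.084,.080))
C=cam('wrist',get_obs());im=camera('wrist');cv2.imwrite('pics/w8.png',im[:,:,::-1])"
```

```text
t 17.0 pos [0.5846 0.0128 0.107 ] yaw 4.53 delta mm [ 0.5 -0.7 23. ] rot deg [ 0.03 -0.02 -0.05] j6 [0.02 0.48 0.03 1.11 0.   1.51] F [-1.3 -0.1 -1.4] w 0.0643
```

View pics/w8.png

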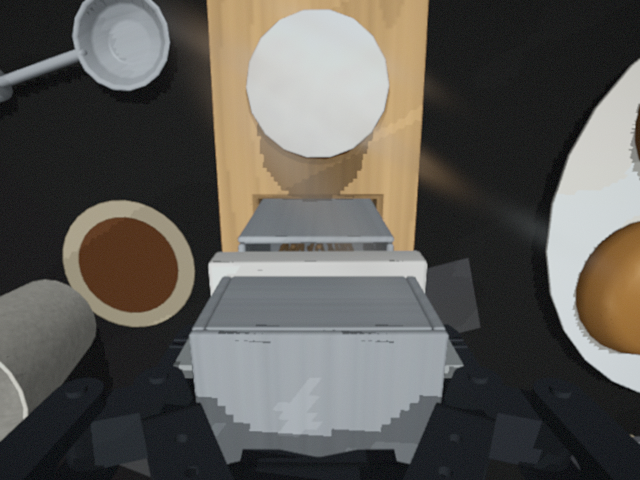

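The tin's far rim shows at about (238..394, 238), below the flange at (209..427, 262). I'll compare the centres.

```bash
python3 - <<'E'
from h import *
o=get_obs();C=cam("wrist",o);p=o["eef_pos"];Rm=R.from_quat(o["tool_rot"]).as_matrix()
for r in (236,238):print("rim",((onz(C,[(238,r),(394,r)],.094)-p)@Rm*1e3).round(1).tolist())
print("base",((onz(C,[(256,199),(378,199)],.030)-p)@Rm*1e3).round(1).tolist())
print("flange",((onz(C,[(209,262),(427,262)],p[2]+.022)-p)@Rm*1e3).round(1).tolist())
E
```

```text
rim [[29.9, -31.0, 13.6], [30.0, 28.0, 13.7]]
rim [[29.1, -31.1, 13.6], [29.2, 28.0, 13.7]]
base [[31.5, -33.1, 77.6], [31.6, 30.4, 77.7]]
flange [[32.1, -33.2, -22.0], [32.2, 31.8, -21.9]]
```

The camera and the plan agree: shift (+0.5, -0.7) mm. I'll descend gently.

Emit:
jog_arm(deltas=[[[0.5,-0.7,4,0,0,0,58],[0,0,4,0.1,0,0,58],[0,0,0,0,0,0,58]]])

```text
clock: 17.35
eef_pos: [0.5851, 0.0133, 0.1003]
tool_rot: [0.679, 0.734, 0.001, 0.001]
ft_force: [0.5, -0.2, -0.9]
grip_width: 0.0645
```

```bash
python3 -c "
from h import *
report((.5838,.0133,.084,.080))"
```

```text
t 17.35 pos [0.5851 0.0133 0.1003] yaw 4.52 delta mm [ 0.1 -1.3 16.3] rot deg [ 0.12 -0.01 -0.06] j6 [0.02 0.49 0.02 1.1  0.   1.51] F [ 0.5 -0.2 -0.9] w 0.0645
```

Emit:
jog_arm(deltas=[[[0,-1.4,3,0.1,0,0,58],[0,-0.5,3,0.1,0,0,58],[0,-0.3,3,0.1,0,0,58]]])

```text
clock: 17.65
eef_pos: [0.5834, 0.0132, 0.0915]
tool_rot: [0.679, 0.734, -0.001, -0.001]
ft_force: [-0.7, 0.8, -0.9]
grip_width: 0.0645
```

```bash
python3 -c "
from h import *
report((.5838,.0133,.084,.080))"
```

```text
t 17.65 pos [0.5834 0.0132 0.0915] yaw 4.53 delta mm [0.  0.5 7.5] rot deg [-0.11 -0.01 -0.05] j6 [0.02 0.5  0.01 1.08 0.   1.51] F [-0.7  0.8 -0.9] w 0.0645
```

Emit:
jog_arm(deltas=[[[0,0.2,3,0,0,0,58],[0,0,2,0,0,0,58],[0,0,1,0,0,0,58]]])

```text
clock: 17.95
eef_pos: [0.5832, 0.0133, 0.0843]
tool_rot: [0.679, 0.735, -0.001, -0.001]
ft_force: [0.6, 0.5, -1.4]
grip_width: 0.0646
```

```bash
python3 -c "
from h import *
report((.5838,.0133,.084,.080))"
```

```text
t 17.95 pos [0.5832 0.0133 0.0843] yaw 4.53 delta mm [-0.   0.6  0.3] rot deg [-0.17 -0.01 -0.05] j6 [ 0.02  0.5  -0.    1.07  0.    1.51] F [ 0.6  0.5 -1.4] w 0.0646
```

Emit:
jog_arm(deltas=[[[0,0.2,1,-0.1,0,0,58],[0,0,1,0,0,0,58]]])

```text
clock: 18.15
eef_pos: [0.5835, 0.0133, 0.0831]
tool_rot: [0.679, 0.734, -0.0, -0.0]
ft_force: [-3.7, 0.6, 9.5]
grip_width: 0.0647
```

```bash
python3 -c "
from h import *
report((.5838,.0133,.084,.080))"
```

```text
t 18.15 pos [0.5835 0.0133 0.0831] yaw 4.53 delta mm [ 0.   0.3 -0.9] rot deg [-0.03 -0.01 -0.05] j6 [ 0.02  0.5  -0.01  1.06  0.    1.51] F [-3.7  0.6  9.5] w 0.0647
```

Contact is at the expected home height. One more small press confirms it's solid, then I'll release and rise for the cap grip.

Emit:
jog_arm(deltas=[[[0,0,1,0,0,0,58],[0,0,0,0,0,0,58]]])

```text
clock: 18.35
eef_pos: [0.5836, 0.0133, 0.0835]
tool_rot: [0.679, 0.735, 0.0, 0.0]
ft_force: [-0.2, 0.5, -1.0]
grip_width: 0.0645
```

Emit:
jog_arm(deltas=[[[0,0,0,0,0,0,68],[0,0,0,0,0,0,76],[0,0,0,0,0,0,85],[0,0,0,0,0,0,85]]])

```text
clock: 18.75
eef_pos: [0.5845, 0.0133, 0.0839]
tool_rot: [0.679, 0.735, 0.001, 0.001]
ft_force: [0.5, -0.4, -0.0]
grip_width: 0.0849
```

```bash
python3 -c "
from h import *
report((.5838,.0133,.1085,.080))"
```

```text
t 18.75 pos [0.5845 0.0133 0.0839] yaw 4.53 delta mm [  0.1  -0.6 -24.6] rot deg [ 0.14 -0.   -0.05] j6 [ 0.02  0.5  -0.01  1.06  0.    1.51] F [ 0.5 -0.4 -0. ] w 0.0849
```

Emit:
jog_arm(deltas=[[[0,-0.6,-13,0.1,0,0,85],[0,0,-13,0,0,0,85],[0,0,0,0,0,0,85]]])

```text
clock: 19.05
eef_pos: [0.5836, 0.0132, 0.1103]
tool_rot: [0.679, 0.734, -0.0, -0.0]
ft_force: [-0.2, -0.6, -0.1]
grip_width: 0.085
```

```bash
python3 -c "
from h import *
report((.5838,.0133,.110,.080))
im=camera('wrist');cv2.imwrite('pics/w9.png',im[:,:,::-1])"
```

```text
t 19.05 pos [0.5836 0.0132 0.1103] yaw 4.53 delta mm [0.1 0.2 0.3] rot deg [-0.02 -0.   -0.05] j6 [0.02 0.48 0.03 1.12 0.   1.51] F [-0.2 -0.6 -0.1] w 0.085
```

View pics/w9.png

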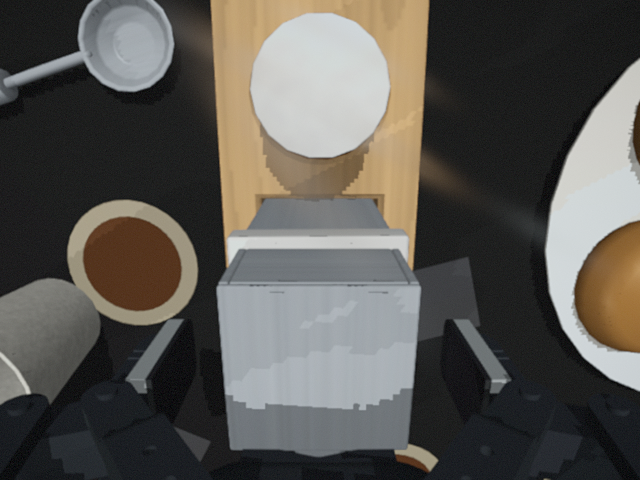

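The lid sits flush on the tin with the cap on: flange (228..409, 236), cap top (218..420, 285), fingers open on either side. Now I'll close on the cap alone.

Emit:
jog_arm(deltas=[[[0,0,0,0,0,0,72],[0,0,0,0,0,0,64],[0,0,0,0,0,0,54],[0,0,0,0,0,0,50],[0,0,0,0,0,0,50]]])

```text
clock: 19.6
eef_pos: [0.583, 0.0132, 0.1089]
tool_rot: [0.679, 0.734, -0.001, -0.001]
ft_force: [0.7, 0.3, 2.8]
grip_width: 0.0573
```

Emit:
jog_arm(deltas=[[[0,0,0,0,0,0,50],[0,0,-2,0,0,0,50],[0,0,-4,0,0,0,50],[0,0,-5,0,0,0,50],[0,0,0,0,0,0,50]]])

```text
clock: 20.1
eef_pos: [0.582, 0.0132, 0.1194]
tool_rot: [0.679, 0.735, -0.002, -0.002]
ft_force: [0.2, -0.2, -0.8]
grip_width: 0.057
```

```bash
python3 -c "
from h import *
report((.5838,.0133,.110,.080))"
```

```text
t 20.1 pos [0.582  0.0132 0.1194] yaw 4.53 delta mm [-0.1  1.8  9.4] rot deg [-0.26 -0.02 -0.05] j6 [0.02 0.47 0.04 1.15 0.   1.51] F [ 0.2 -0.2 -0.8] w 0.057
```

Emit:
jog_arm(deltas=[[[0,1.2,-6,-0.2,0,0,50],[0,0.3,-12,-0.1,0,0,50],[0,0.3,-18,-0.1,0,0,50],[0,0.3,-18,-0.1,0,0,50],[0,0.3,-18,-0.1,0,0,50]]])

```text
clock: 20.6
eef_pos: [0.5825, 0.0134, 0.1935]
tool_rot: [0.679, 0.734, 0.0, -0.0]
ft_force: [1.0, -1.0, -1.0]
grip_width: 0.0571
```

Emit:
jog_arm(deltas=[[[0,0,-12,0,0,0,50],[0,0,0,0,0,0,50],[0,0,0,0,0,0,50],[0,0,0,0,0,0,50]]])

```text
clock: 21.0
eef_pos: [0.5847, 0.0134, 0.2118]
tool_rot: [0.679, 0.734, 0.004, 0.003]
ft_force: [0.7, 0.2, -0.5]
grip_width: 0.0572
```

```bash
python3 - <<'E'
from h import *
report((.5838,.0133,.110,.080))
a=camera("wrist")[:,:,::-1];b=camera("side")[:,:,::-1]
b=cv2.resize(b[100:310,230:430],(457,480));cv2.imwrite("pics/f.png",cv2.resize(np.hstack([a,b]),(800,350)))
d=masks_of("inner_lid","side");print([(x["conf"],x["at"]) for x in d]);print("expected at",proj(cam("side"),[[.5838,.0133,.100],[.5838,.0133,.110+.106]]).round(1))
E
```

```text
t 21.0 pos [0.5847 0.0134 0.2118] yaw 4.53 delta mm [ -0.   -1.9 101.8] rot deg [ 0.57 -0.01 -0.06] j6 [0.02 0.41 0.19 1.34 0.   1.51] F [ 0.7  0.2 -0.5] w 0.0572
[(0.56, [329.6, 228.9])]
expected at [[331.7 226.6]
 [331.9 185.8]]
```

View pics/f.png

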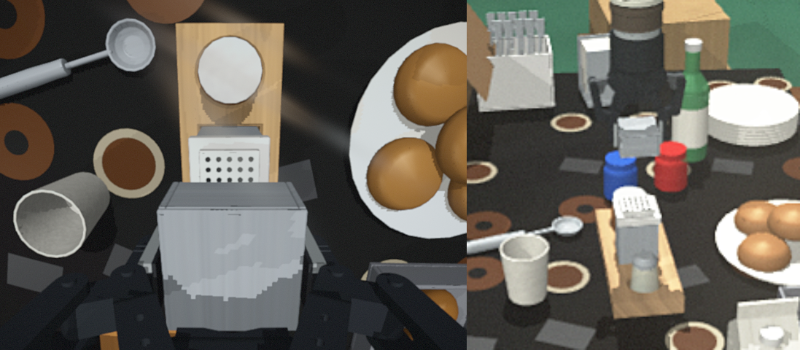

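The perforated inner lid sits flush in the tin, the cap is in the gripper about 10 cm above it, and nothing else has moved. I'm handing in.

```bash
python3 -c "
from workcell import *
print(get_obs()['joint_vel'].round(3)); print(job_done())"
```

```text
[-0.001  0.004  0.001  0.     0.    -0.002]
the job is handed in; nothing more can be done
None
```

The task is done and handed in at about 21 s of the 67 s allowed. The tin stands in the middle pocket of the caddy with its inner lid seated. The gripper is holding the dust cap at rest about 10 cm above the lid.

- **Tin:** It reached the pocket floor at the expected height with 12 N. On the first descent it caught the pocket's chamfer with about 27 N, so I backed off and recentred before lowering it. It stood square afterwards.
- **Lid:** I carried it by the flange with the cap on. It met the tin's rim within 1 mm of the expected home height, at about 10 N.
- **Cap:** It came off alone. It was about 1.8 mm off straight after the first centimetre of lift, and I corrected that.
- **Last checks:** The final wrist and side pictures show the perforated lid flush in the tin. The detector found it within about 3 pixels of where it should be. Joint speeds were near zero, the grip was steady at 57 mm, and nothing else I could see had moved. None of these last checks failed or disagreed.
- **Earlier disagreement:** At the start, the fixed cameras put the tin's yaw about 12° off from the wrist camera. I went with the wrist camera, and a second look agreed with it.

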